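# Secure the lid, free the two squeeze catches and hold the spares cage gate wide

## Robot

A 7-joint arm with a two-finger parallel gripper is mounted at the origin on the work surface; the furniture and walls round the work are solid. World frame = base frame: x ahead of the robot, y to its left, z up, the work surface at z = 0. Lengths are in m, angles in rad, forces in N, time in s.
With the tool pointing down it reaches from about 0.35 to 0.9 m from the base axis. Payload 8.1 kg.
Tool frame: the origin (TCP) lies midway between the tips of the shut fingers; the grasp point (between the pads) lies 19 mm behind it; z points along the fingers, y is the line along which they close (so a half turn about z gives the same grasp; the last joint's range is limited). The gripper opens to 92 mm and grips with 3 to 60 N. Pads are 19 mm wide; open, the fingers measure 130 mm over their backs; the gripper's body (75 mm by 190 mm) begins 47 mm behind the grasp point.
Start: joints at [1.124, 0.434, 0.025, 1.573, -0.012, 1.134, -0.075], TCP at [0.211, -0.588, 0.227] pointing down, gripper open.
Joint ranges: [-2.62, 2.62], [-0.44, 2.09], [-1.27, 1.32], [0.08, 2.57], [-1.32, 4.46], [0.12, 2], [-2.74, 2.74]. Speed limits (rad/s): [2.22, 2.22, 3.01, 3.01, 3.14, 3.14, 3.14].

## Interface

Orientations are given as a rotation vector (axis times angle).
In Python, from cell import status, vision, robot gives the robot as it stands. The module is installed in compiled form; this text tells all that it offers.
- The arm moves only by the shell command python3 -m handwheel 'ROWS' [FORCE]. ROWS is JSON, a list that holds one entry, the list of rows, each a list of 7 numbers: the turn, a rotation vector about the tool's x, y, z each as a share of 0.15 rad, from -1 to 1, then the shift along the tool's x, y, z each as a share of 40 mm, from -1 to 1, then the opening, from 0 (shut) to 1 (fully open). In form: [[[ax, ay, az, dx, dy, dz, claw], ...]]. A call has 1 to 20 rows; each row shifts and turns the commanded pose from where the row before left it, along the tool's axes as they then stand; what a row does not reach is not made up. A row lasts 1/10 s, in which the tool goes at most 50 mm and 8.59 degrees, less where a joint would pass 70% of its speed; a pose out of reach is approached as far as the arm can. A call with a number of a shift or a turn outside -1 to 1 is refused whole. A call with a gripper value outside its range is refused whole. The fingers move at their own pace and stop on an object; FORCE is the grip in N (left out, the last holds). Time passes only in rows, so rows that do not move let the fingers close. It gives the time, the measured TCP pose, the force, the opening and the grip force at its end, in the units of the state.
- status.get_obs(): the state, without advancing time (a new reading comes with each control period).
- vision.grab_frame(name): name is "scene" or "side" or "wrist"; returns (picture, depth): 420x560x3 uint8, blue, green, red; 420x560 float32, m along the optical axis (not along the pixel's ray), 0 where there is no reading.
- vision.camera_info(name): a dict with "mtx" (3x3 intrinsics, pixels), "R" (3x3) and "t" (3): a world point X has camera coordinates R X + t. Camera axes: x right, y down, z forward; pixel columns grow to the right and rows downward; lengths in m; the calibration is good to about 2 mm. A picture is of the moment at which its call begins: read the wrist's pose just before it. camera_info takes no time and is no camera call; for the wrist camera it gives the pose at the moment of the call.
- robot.finish_job(): hands the job in; it is judged then, once.
The state is a dict: "t": time; "qpos": joint angles; "qvel": joint speeds; "joint_torque": joint torques, N m; "position": TCP position; "tool_rot": TCP orientation; "force": force on the tool from outside, world axes, zero at the start; "moment": the same for the moment, N m; "width": finger opening in m; "finger_force": force on a finger pad.
Only numpy, scipy, OpenCV 4.12 (cv2) and the standard library are available. Lean on these libraries where they do the work, as an engineer would, in place of code of your own. Each camera call takes 0.05 s, during which the arm holds its last target. There are 200 camera calls.

## Task

The small spares cage on the bench needs its gate held wide for a colleague. First turn the turnbutton on top square across the edge of the lid so the lid is locked down, then squeeze the round-headed catch fully home, then the square-headed one, and only then pull the gate by its upright grip post past the ball detent until it stands about square to the cage front. Finish while still holding the post there (the gate springs back if let go), and leave the parts in the cage and the things beside it where they are.

Things in the scene. Friction and masses are not known exactly. Their poses are not given: they have to be found in the camera images.
- cage: Grey steel parts cage fixed on the bench, 225 mm wide (y), top at z 125 mm, on an 8 mm sill plate reaching 135 mm out in front. Origin on the bench under the middle of the front; x points from the front into the cage (164 mm deep), y left seen from the front, z up. The barred gate closes the front (x -8 to 0 mm); on top a fixed header plate (x 0 to 72 mm), behind it the lid.
- lid (a joint): Aluminium lid, hinged at the rear of the top; 0 = shut flush (as it starts), grows as it lifts, rad. It starts shut and needs no touching.
- turnbutton (a joint): Steel turnbutton on the header plate: flat wing 54 x 14 mm, top 9 mm above the plate, with an upright fin along it, 36 mm long, 9 mm thick, 9 to 34 mm above the plate. 0 = along the cage's y (lid free), grows anticlockwise seen from above, 1.57 = stop, along the cage's x, over the lid edge (locked). Starts at 0.15 to 0.5; stays where left (friction 0.05 N m).
- turnbutton_grip (a point): On the turnbutton's axis, 30 mm above the header plate (155 mm above the bench), 4 mm below the top of the fin; cage x = 66 mm, y = 0. Its own y axis runs along the fin and turns with it.
- round_catch_grip (a point): Midway between the two heads of the catch with ROUND heads, 155 mm above the bench, 30 above the header plate, at cage x = 12, y = +47.5 or -47.5 mm (the catches may swap places). Heads: upright discs 30 mm in diameter, 8 thick, centred 23 mm above the plate, facing along the cage's y; 48 mm over their outer faces when out, 28 mm when squeezed home.
- round_catch_jaw (a joint): Inward travel of each head of the round-headed catch, m: 0 = out (gate hooked), 0.010 = fully squeezed; the two heads are geared together, so both move alike; the hooks are clear of the gate from 0.0075. Needs about 5 N and stays where it is left (no spring).
- square_catch_grip (a point): The same point between the heads of the catch with SQUARE heads: upright square plates 30 x 30 mm, 8 mm thick; otherwise just like the round-headed catch.
- square_catch_jaw (a joint): Inward travel of each head of the square-headed catch, m: 0 = out (gate hooked), 0.010 = fully squeezed; otherwise as the round one.
- gate (a joint): Angle of the barred gate, rad: 0 = closed, grows anticlockwise from above as the free edge swings out in front of the cage; 1.57 = square to the front, stop at 1.75. A damped spring (0.6 N m s) always pulls it shut (0.12 N m closed, 0.43 wide); a ball in the sill is a stiff detent at 0.83 to 0.97 (6 to 10 N on the post). Let go beyond it, the gate falls back to the ball.
- gate_hinge (a point): On the gate's upright hinge axis, 132 mm above the bench; cage x = -4 mm, y = -95 mm. Fixed to the cage.
- gate_post: Upright round steel grip post on the gate, 14 mm in diameter, 50 to 150 mm above the bench, on two brackets (the upper ends 89 mm above the bench); origin at the lower end of its axis. Gate closed: cage x = -45, y = +55 mm, so 150 mm towards +y and 41 mm towards -x of the hinge axis. Its axes are the cage's turned by the gate angle.
- gate_grip (a point): On the axis of the grip post, 132 mm above the bench (18 mm below its top).
- contactor: Black and grey contactor, 85 x 46 x 85 mm, standing loose in the cage; origin under its middle. Leave it.
- breaker: Pale two-pole circuit breaker, 87 x 36 x 79 mm, standing loose in the cage; origin under its middle. Leave it.
- tape_measure: Tape measure, 31 x 69 x 60 mm, standing loose on the bench just left of the sill; origin under its middle. Leave it.
- glue_bottle: Squeeze bottle, 36 mm across, 118 mm tall, standing loose just right of the cage; origin under its middle. Leave it.
Not all that is in view belongs to the job. There is more than one size of the glue_bottle; the one meant has the size given above.

How it is judged:
On the way, in this order (a step that is already met when the one before it is completed fails the run):
1. the turnbutton lies across the lid edge, catches and gate untouched (value of joint turnbutton above 1.35 rad and value of joint each of round_catch_jaw, square_catch_jaw below 0.004 m), for 0.2 s.
2. the round-headed catch is squeezed home, the square-headed one not yet (value of joint round_catch_jaw above 0.0078 m and value of joint square_catch_jaw below 0.004 m), for 0.2 s.
3. the square-headed catch is squeezed home, the gate still shut (value of joint square_catch_jaw above 0.0078 m and value of joint gate below 0.15 rad), for 0.2 s.
4. the gate is past its ball detent (value of joint gate above 1.05 rad), for 0.1 s.
At the end, for the whole second after the job is handed in: The gate stands still at 1.38 rad (79 degrees) or more, the fingers bear on its grip post with over 1 N, the turnbutton is past 1.3 rad, both catches are in by over 7.5 mm, the lid is shut, and the contactor, breaker, tape measure and bottle have moved less than 40 mm and stand upright (value of joint gate above 1.38 rad and velocity of joint gate between -0.1 and 0.1 rad/s and contact force between the fingers and gate_post above 1 N and value of joint turnbutton above 1.3 rad and value of joint each of round_catch_jaw, square_catch_jaw above 0.0075 m and value of joint lid below 0.05 rad and distance of each of contactor, breaker, tape_measure, glue_bottle from where it was at the start of the episode below 0.04 m and angle between each of contactor, breaker, tape_measure, glue_bottle's own z axis and vertical below 0.2 rad); the arm keeps its last pose, push and grip.
It fails at once if a part in the cage, the tape measure or the bottle is pushed away (distance of any of contactor, breaker, tape_measure, glue_bottle from where it was at the start of the episode above 0.04 m).
It fails at once if the lid is lifted (value of joint lid above 0.15 rad).
It also fails if it takes over 72 s, if anything falls off the work surface, if the arm or the gripper's body presses on something with over 40 N, if the wrist force passes 120 N, or if a joint passes its speed limit or range.

## Working session

There is one attempt and no reset: what is moved stays moved. The work goes in short steps, Python scripts to look and compute and a shell command to move; the robot and the scene stay as the last step left them, time stands still between calls to the robot, and variables do not carry over. Pictures are saved under pics/ and viewed, at most 10 in all, crops included, and the job is handed in when it is done.

```bash
mkdir -p pics; python3 - <<'E'
from cell import status, vision, robot
import cv2,numpy as np
o=status.get_obs(); print({k:np.round(v,3).tolist() for k,v in o.items()})
fr=[]
for n in("scene","side"):
    p,d=vision.grab_frame(n); np.savez(f"pics/{n}.npz",p=p,d=d); c=vision.camera_info(n); print(n,np.round(c["mtx"],1).tolist(),np.round(c["R"],3).tolist(),np.round(c["t"],3).tolist(), "pos",-c["R"].T@c["t"])
    cv2.imwrite(f"pics/{n}.png",p)
E
```

```text
{'t': 0.0, 'qpos': [1.124, 0.435, 0.025, 1.574, -0.012, 1.134, -0.075], 'qvel': [-0.001, -0.0, -0.002, 0.0, 0.0, -0.0, -0.001], 'joint_torque': [-0.0, -66.786, 0.985, -31.447, -0.061, 0.043, 0.0], 'position': [0.21, -0.588, 0.226], 'tool_rot': [-3.094, -0.537, 0.001], 'force': [-0.379, -1.034, -0.159], 'moment': [0.013, -0.021, -0.029], 'finger_force': 0.0, 'width': 0.092}
scene [[507.2, 0.0, 279.5], [0.0, 507.2, 207.5], [0.0, 0.0, 1.0]] [[0.792, -0.611, -0.01], [-0.432, -0.548, -0.717], [0.432, 0.572, -0.697]] [-0.513, 0.367, 0.768] pos [ 0.23357746 -0.55145704  0.79346636]
side [[533.8, 0.0, 286.0], [0.0, 533.8, 215.2], [0.0, 0.0, 1.0]] [[0.926, -0.377, -0.01], [-0.157, -0.361, -0.919], [0.343, 0.853, -0.394]] [-0.6, 0.206, 0.755] pos [ 0.32927092 -0.79572788  0.48110424]
```

View pics/scene.png

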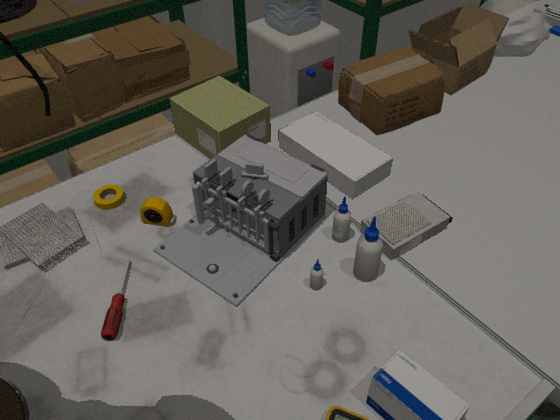

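View pics/side.png

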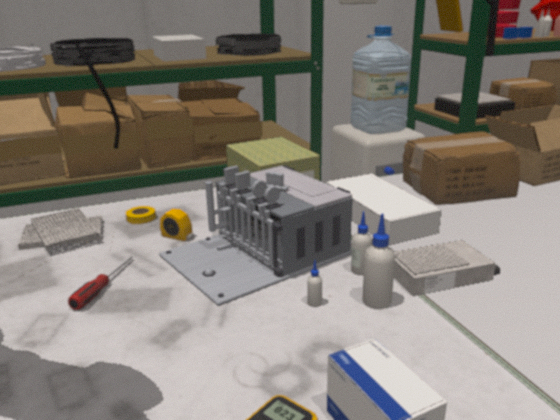

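The cage is at about (250,210) in the scene view. The sill's front corners are at (157,249) and (237,303), and the tape is at (157,211). There are three bottles, at (342,220), (368,250) and (316,275). The one just right of the cage at (342,220) is the likely one to leave. I'll zoom in on the catches.

```bash
cat > h.py <<'E'
import numpy as np
from cell import vision
def ray(n,uv,z,ci=None):
    c=ci or vision.camera_info(n); o=-c["R"].T@c["t"]
    d=c["R"].T@np.linalg.solve(c["mtx"],[uv[0],uv[1],1.]); return o+d*(z-o[2])/d[2]
def proj(n,X,ci=None):
    c=ci or vision.camera_info(n); q=c["mtx"]@(c["R"]@np.asarray(X,float)+c["t"]); return q[:2]/q[2]
E
python3 - <<'E'
import cv2,numpy as np
from h import *
s=cv2.imread("pics/scene.png")[130:310,150:340]; t=cv2.imread("pics/side.png")[150:300,155:355]
cv2.imwrite("pics/crop1.png",np.hstack([cv2.resize(s,(400,379),interpolation=cv2.INTER_CUBIC),cv2.resize(t,(400,300),interpolation=cv2.INTER_CUBIC)[:379] if 0 else cv2.copyMakeBorder(cv2.resize(t,(400,300),interpolation=cv2.INTER_CUBIC),0,79,0,0,cv2.BORDER_CONSTANT)]))
a,b=ray("scene",(157,249),.008),ray("scene",(237,303),.008); print(a,b,np.linalg.norm(a-b))
a,b=ray("side",(160,255),.008),ray("side",(221,298),.008); print(a,b,np.linalg.norm(a-b))
for uv,z in(((342,238),0),((316,287),0),((367,275),0)):print(ray("scene",uv,z))
E
```

```text
[0.4475061  0.15149369 0.008     ] [ 0.50199857 -0.06043432  0.008     ] 0.2188216382124697
[0.44467985 0.14493427 0.008     ] [ 0.51081015 -0.05101723  0.008     ] 0.20680959696392254
[ 0.77200614 -0.055595    0.        ]
[ 6.45810951e-01 -1.18776116e-01 -1.11022302e-16]
[ 0.74376012 -0.15847983  0.        ]
```

View pics/crop1.png

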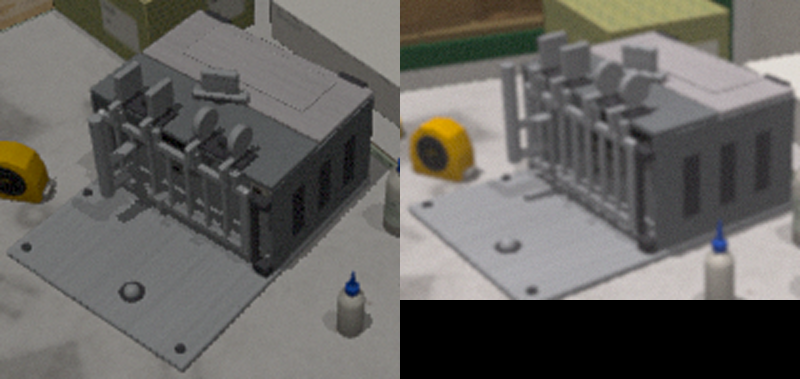

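The crop shows the square-headed catch on the left (+y), at crop pixels (128,78) and (158,97). The round-headed one is on the right (-y), at (204,122) and (238,135). The turnbutton fin is at (220,78). Next I'll fit the cage pose from these features.

```bash
cat >> h.py <<'E'
def w(p,c):
    s,k=np.sin(p[2]),np.cos(p[2]); return np.array([p[0]+k*c[0]-s*c[1],p[1]+s*c[0]+k*c[1],c[2]])
E
python3 - <<'E'
from h import *
from scipy.optimize import least_squares
S=lambda x,y:(150+x/2.105,130+y/2.105)
T=lambda x,y:(155+(x-400)/2,150+y/2)
F=[("scene",S(8,253),(-.135,.1125,.008)),("scene",S(183,370),(-.135,-.1125,.008)),("scene",S(268,188),(0,-.1125,.125)),("scene",S(372,92),(.164,-.1125,.125)),("scene",S(95,113),(-.045,.055,.15)),("scene",S(220,73),(.066,0,.157)),
("side",T(410,210),(-.135,.1125,.008)),("side",T(510,64),(-.045,.055,.15)),("side",T(640,50),(.066,0,.156)),("side",T(795,95),(.164,-.1125,.125))]
ci={n:vision.camera_info(n) for n in("scene","side")}
f=lambda p:np.ravel([proj(n,w(p,c),ci[n])-u for n,u,c in F])
r=least_squares(f,[.6,.08,.26],loss="soft_l1"); print(r.x,np.round(r.fun.reshape(-1,2),1) if 0 else np.round(f(r.x).reshape(-1,2),1).tolist())
for n,c in dict(turn=(.066,0,.155),round=(.012,-.0475,.155),sq=(.012,.0475,.155),hinge=(-.004,-.095,.132),post=(-.045,.055,.132)).items():print(n,w(r.x,c).round(4))
E
```

```text
[0.60025395 0.07953044 0.25708914] [[-0.2, -0.5], [-0.6, -0.6], [2.8, 0.2], [2.7, -0.3], [0.8, 2.3], [0.6, -0.2], [-2.7, -1.7], [-2.2, 0.3], [-1.1, -0.4], [0.3, -2.3]]
turn [0.6641 0.0963 0.155 ]
round [0.6239 0.0366 0.155 ]
sq [0.5998 0.1285 0.155 ]
hinge [ 0.6205 -0.0134  0.132 ]
post [0.5427 0.1213 0.132 ]
```

```bash
cat >> h.py <<'E'
def psi():
    from cell import status
    from scipy.spatial.transform import Rotation as R
    o=status.get_obs(); M=R.from_rotvec(o["tool_rot"]).as_matrix(); return o,M,np.arctan2(M[1,0],M[0,0])
def to(x,y,z,ps=None):
    o,M,a=psi(); d=M.T@(np.array([x,y,z])-o["position"])/.04
    print("t",round(o["t"],2),"pos",np.round(o["position"],4),"psi",round(a,3),"tilt",np.round(M[:2,2],3),"w",round(o["width"],4),"ff",round(o["finger_force"],1),"F",np.round(o["force"],1),"q",np.round(o["qpos"],2))
    print("shares",np.round(d,2), "" if ps is None else "az shares %.2f"%(-((ps-a+np.pi)%(2*np.pi)-np.pi)/.15))
E
R='[0,0,0,0.88,-0.69,-0.1,1]'; python3 -m handwheel '[[[0,0,0,0.88,-0.69,-0.1,1],[0,0,0,0.88,-0.69,-0.1,1],[0,0,0,0.88,-0.69,-0.1,1],[0,0,0,0.88,-0.69,-0.1,1],[0,0,0,0.88,-0.69,-0.1,1],[0,0,0,0.88,-0.69,-0.1,1],[0,0,0,0.88,-0.69,-0.1,1],[0,0,0,0.88,-0.69,-0.1,1],[0,0,0,0.88,-0.69,-0.1,1],[0,0,0,0.88,-0.69,-0.1,1],[0,0,0,0.88,-0.69,-0.1,1],[0,0,0,0.88,-0.69,-0.1,1],[0,0,0,0.88,-0.69,-0.1,1],[0,0,0,0.88,-0.69,-0.1,1],[0,0,0,0.88,-0.69,-0.1,1],[0,0,0,0.88,-0.69,-0.1,1],[0,0,0,0.88,-0.69,-0.1,1],[0,0,0,0.88,-0.69,-0.1,1]]]'
python3 -c "
from h import *
to(.63,.09,.30,2.1)"
```

```text
t: 1.9
position: [0.6403, 0.0942, 0.2984]
tool_rot: [3.095, 0.537, -0.001]
force: [0.7, -0.4, -0.8]
width: 0.0915
finger_force: 0.0
t 1.9 pos [0.6403 0.0942 0.2984] psi 0.343 tilt [-0.001 -0.   ] w 0.0915 ff 0.0 F [ 0.7 -0.4 -0.8] q [-0.02  0.45 -0.32  1.38  0.14  1.33 -1.58]
shares [-0.28  0.01 -0.04] az shares -11.71
```

```bash
python3 -m handwheel '[[[0,0,-1,0,0,-0.2,0.5],[0,0,-1,0,0,-0.2,0.5],[0,0,-1,0,0,-0.2,0.5],[0,0,-1,0,0,-0.2,0.5],[0,0,-1,0,0,-0.2,0.5],[0,0,-1,0,0,-0.2,0.5],[0,0,-1,0,0,0,0.5],[0,0,-1,0,0,0,0.5],[0,0,-1,0,0,0,0.5],[0,0,-1,0,0,0,0.5],[0,0,-1,0,0,0,0.5],[0,0,-0.7,0,0,0,0.5],[0,0,0,0,0,0,0.5],[0,0,0,0,0,0,0.5]]]' >/dev/null
python3 - <<'E'
from h import *
import cv2,pickle
to(.664,.0963,.25,2.1)
ci=vision.camera_info("wrist"); p,d=vision.grab_frame("wrist"); cv2.imwrite("pics/w1.png",p); pickle.dump((ci,p,d),open("w1.pkl","wb"))
P=[.60025,.0795,.257]
for c in((.066,0,.159),(.012,-.0475,.148),(.012,.0475,.148),(-.045,.055,.15)):print(proj("wrist",w(P,c),ci).round(1))
E
```

```text
t 3.3 pos [0.6397 0.0927 0.3463] psi 2.095 tilt [-0.001 -0.   ] w 0.0458 ff 0.0 F [-0.1  0.4 -0.3] q [ 0.19  0.5  -0.69  1.28  0.31  1.48  0.05]
shares [-0.23  0.57  2.41] az shares -0.03
[299.7 195.2]
[240.3 220.6]
[261.8 136.2]
[208.8 113.7]
```

View pics/w1.png

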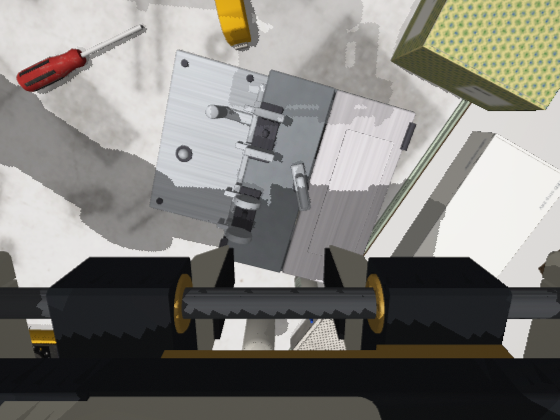

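The wrist view shows the sill corners at (180,50) and (151,205), the header corners at (272,70) and (284,271), and the fin at about (300,186). The square catch is at about (261,132), the round one at about (241,217), and the post top at about (215,111). I'll enlarge it for accuracy.

```bash
python3 - <<'E'
import cv2
p=cv2.imread("pics/w1.png")[60:260,190:350]; cv2.imwrite("pics/w1c.png",cv2.resize(p,(480,600),interpolation=cv2.INTER_CUBIC))
E
```

```text
(no output)
```

View pics/w1c.png

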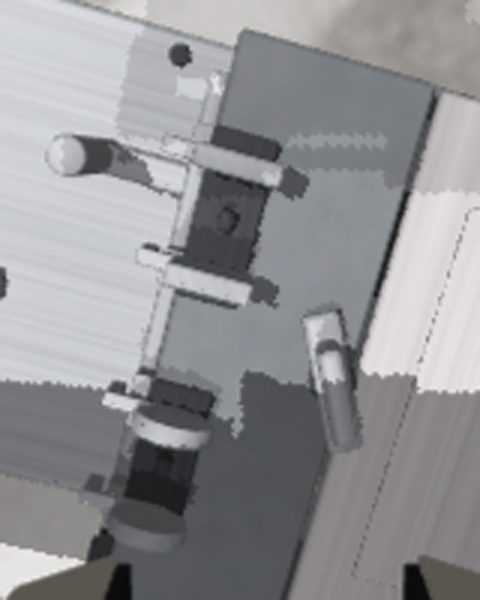

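```bash
python3 - <<'E'
from h import *
import pickle
from scipy.optimize import least_squares
ci,p,d=pickle.load(open("w1.pkl","rb"))
C=lambda x,y:(190+x/3,60+y/3)
F=[((180,50),(-.135,.1125,.008)),((151,205),(-.135,-.1125,.008)),(C(243,30),(0,.1125,.125)),(C(438,90),(.072,.1125,.125)),((283,271),(.072,-.1125,.125)),(C(66,155),(-.045,.055,.15)),(C(225,160),(.012,.0675,.163)),(C(195,279),(.012,.0275,.163))]
f=lambda P:np.ravel([proj("wrist",w(P,c),ci)-u for u,c in F])
r=least_squares(f,[.6,.08,.257],loss="soft_l1"); P=r.x; print(P,f(P).reshape(-1,2).round(1).tolist())
for n,c in dict(turn=(.066,0,.155),round=(.012,-.0475,.155),sq=(.012,.0475,.155),hinge=(-.004,-.095,.132),post=(-.045,.055,.132)).items():print(n,w(P,c).round(4))
print("cam",-ci["R"].T@ci["t"],"finproj",((proj("wrist",w(P,(.066,0,.159)),ci)-[190,60])*3).round())
for th in(.15,.25,.35,.45):
  u=[((proj("wrist",w(P,(.066-s*np.sin(th),s*np.cos(th),z)),ci)-[190,60])*3).round().tolist() for s,z in((.018,.159),(-.018,.159),(.027,.134),(-.027,.134))]; print(th,u)
for a,b in((C(328,350),C(355,440)),(C(323,315),C(345,447))):
  for z in(.159,.134):
    A,B=ray("wrist",a,z,ci),ray("wrist",b,z,ci); v=A-B; print(z,A.round(4),B.round(4),np.linalg.norm(v),"theta",np.arctan2(v[1],v[0])-np.pi/2-P[2])
E
```

```text
[0.60210483 0.08365984 0.25991549] [[-4.4, 0.2], [-1.9, 0.8], [-0.5, -2.6], [0.4, -3.4], [-2.5, 2.2], [0.2, -0.6], [4.7, 0.7], [4.6, 1.0]]
turn [0.6659 0.1006 0.155 ]
round [0.6259 0.0408 0.155 ]
sq [0.6015 0.1326 0.155 ]
hinge [ 0.6227 -0.0092  0.132 ]
post [0.5445 0.1252 0.132 ]
cam [0.6030599  0.15799053 0.50440643] finproj [340. 398.]
0.15 [[347.0, 347.0], [333.0, 447.0], [345.0, 311.0], [326.0, 451.0]]
0.25 [[342.0, 347.0], [338.0, 447.0], [338.0, 310.0], [333.0, 452.0]]
0.35 [[336.0, 347.0], [343.0, 447.0], [330.0, 310.0], [340.0, 452.0]]
0.45 [[331.0, 348.0], [348.0, 446.0], [323.0, 311.0], [347.0, 451.0]]
0.159 [0.6536 0.113  0.159 ] [0.6785 0.0902 0.159 ] 0.03377519247588446 theta 0.5678240046743261
0.134 [0.6572 0.1098 0.134 ] [0.6839 0.0853 0.134 ] 0.036219790340847866 theta 0.5678240046743261
0.159 [0.6459 0.1225 0.159 ] [0.6767 0.0862 0.159 ] 0.04768018364071945 theta 0.44406159359855263
0.134 [0.649 0.12  0.134] [0.6821 0.081  0.134 ] 0.051131203948372415 theta 0.4440615935985531
```

```bash
python3 -c "
from h import *
to(.666,.100,.139,2.28)"
python3 -m handwheel '[[[0,0,-0.62,0,0,0,0.4],[0,0,-0.62,0,0,0,0.4],[0,0,0,0,0,0,0.4]]]' >/dev/null
python3 -c "
from h import *
to(.666,.100,.139,2.28)"
```

```text
t 3.35 pos [0.6397 0.0927 0.3465] psi 2.096 tilt [-0. -0.] w 0.0462 ff 0.0 F [ 0.9 -0.4 -0.5] q [ 0.19  0.5  -0.69  1.28  0.31  1.48  0.05]
shares [-0.17  0.66  5.19] az shares -1.23
t 3.65 pos [0.6397 0.0928 0.3466] psi 2.284 tilt [-0. -0.] w 0.0368 ff 0.0 F [-0.6 -0.2  0.6] q [ 0.21  0.51 -0.74  1.27  0.33  1.48  0.23]
shares [-0.29  0.62  5.19] az shares 0.03
```

```bash
python3 -m handwheel '[[[0,0,0,-0.29,0.62,0,0.4],[0,0,0,0,0,1,0.4],[0,0,0,0,0,1,0.4],[0,0,0,0,0,1,0.4],[0,0,0,0,0,1,0.4],[0,0,0,0,0,0.4,0.4],[0,0,0,0,0,0.4,0.4],[0,0,0,0,0,0.39,0.4],[0,0,0,0,0,0,0.4]]]' 20
python3 -c "
from h import *
to(.666,.100,.139,2.28)"
python3 -m handwheel '[[[0,0,0,0,0,0,0],[0,0,0,0,0,0,0],[0,0,0,0,0,0,0],[0,0,0,0,0,0,0],[0,0,0,0,0,0,0],[0,0,0,0,0,0,0]]]' 20
python3 -c "
from h import *
to(.666,.100,.139,2.28)"
```

```text
t: 4.55
position: [0.6657, 0.1, 0.1379]
tool_rot: [-1.306, -2.856, 0.002]
force: [-0.5, -0.9, -0.1]
width: 0.0366
finger_force: 0.0
t 4.55 pos [0.6657 0.1    0.1379] psi 2.284 tilt [-0.001 -0.001] w 0.0366 ff 0.0 F [-0.5 -0.9 -0.1] q [ 0.18  0.69 -0.68  1.5   0.46  1.12  0.12]
shares [-0.    0.01 -0.03] az shares 0.03
t: 5.15
position: [0.6649, 0.0988, 0.1398]
tool_rot: [-1.306, -2.857, 0.005]
force: [-7.4, -4.6, 7.9]
width: 0.0089
finger_force: 20.0
t 5.15 pos [0.6649 0.0988 0.1398] psi 2.284 tilt [-0.002 -0.003] w 0.0089 ff 20.0 F [-7.4 -4.6  7.9] q [ 0.18  0.68 -0.68  1.5   0.46  1.12  0.12]
shares [0.   0.04 0.02] az shares 0.03
```

```bash
python3 -m handwheel '[[[0,0,0,0,-0.03,-0.03,0],[0,0,-0.5,0,0,0,0],[0,0,-0.5,0,0,0,0],[0,0,-0.5,0,0,0,0],[0,0,-0.5,0,0,0,0],[0,0,-0.5,0,0,0,0],[0,0,-0.5,0,0,0,0],[0,0,-0.5,0,0,0,0],[0,0,-0.5,0,0,0,0],[0,0,-0.5,0,0,0,0],[0,0,-0.5,0,0,0,0],[0,0,-0.5,0,0,0,0],[0,0,-0.5,0,0,0,0],[0,0,-0.5,0,0,0,0],[0,0,-0.5,0,0,0,0],[0,0,-0.4,0,0,0,0],[0,0,0,0,0,0,0],[0,0,0,0,0,0,0],[0,0,0,0,0,0,0]]]'
python3 -c "
from h import *
to(.666,.100,.139,3.40);o=psi()[0];print(o['moment'],o['qpos'])"
```

```text
t: 7.05
position: [0.665, 0.0992, 0.1399]
tool_rot: [0.394, -3.116, 0.001]
force: [-1.2, -0.2, -6.8]
width: 0.0089
finger_force: 20.0
t 7.05 pos [0.665  0.0992 0.1399] psi -2.89 tilt [-0.001 -0.001] w 0.0089 ff 20.0 F [-1.2 -0.2 -6.8] q [ 0.31  0.77 -0.93  1.49  0.64  1.21  1.1 ]
shares [-0.03  0.01  0.02] az shares -0.04
[ 0.03538673 -0.0686102   0.07041104] [ 0.3072602   0.77033526 -0.93238647  1.49173716  0.64178627  1.20659365
  1.10031968]
```

```bash
python3 -m handwheel '[[[0,0,0,0,0,0,0.3],[0,0,0,0,0,0,0.3],[0,0,0,0,0,0,0.3],[0,0,0,0,0,-0.5,0.3],[0,0,0,0,0,-0.7,0.7],[0,0,-0.05,0,0,0,0.7],[0,0,0,0.67,-0.6,0,0.7],[0,0,0,0.67,-0.6,0,0.7],[0,0,0,0,0,0,0.7],[0,0,0,0,0,0,0.7]]]'
python3 - <<'E'
from h import *
import cv2,pickle
to(.625,.0395,.137,3.40)
ci=vision.camera_info("wrist"); p,d=vision.grab_frame("wrist"); cv2.imwrite("pics/w2.png",p); pickle.dump((ci,p,d),open("w2.pkl","wb"))
P=[.6012,.0823,.26]
for y in(-.0675,-.0275,.0275,.0675):print(y,proj("wrist",w(P,(.012,y,.163)),ci).round())
E
```

```text
t: 8.05
position: [0.6258, 0.0383, 0.1884]
tool_rot: [-0.405, 3.115, -0.001]
force: [0.1, -0.8, 0.3]
width: 0.0637
finger_force: 0.0
t 8.05 pos [0.6258 0.0383 0.1884] psi -2.883 tilt [ 0.001 -0.   ] w 0.0637 ff 0.0 F [ 0.1 -0.8  0.3] q [ 0.46  0.67 -0.99  1.56  0.58  1.23  1.2 ]
shares [0.01 0.03 1.29] az shares 0.00
-0.0675 [246. 243.]
-0.0275 [315. 243.]
0.0275 [410. 243.]
0.0675 [478. 243.]
```

View pics/w2.png

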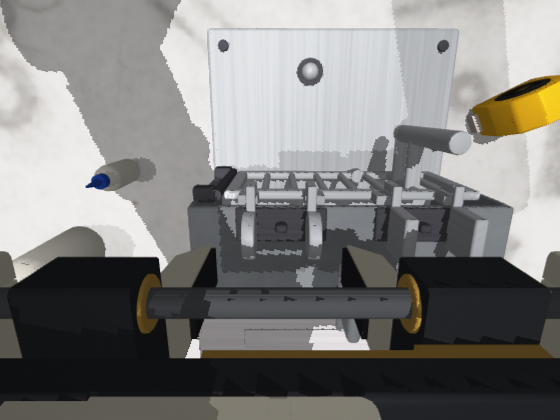

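The round heads are at (248,235) and (314,235), centred between the fingers, and match the prediction. The square heads are at (404,240) and (468,235). I'll descend and squeeze the round catch.

```bash
python3 -m handwheel '[[[0,0,0,0,0,0.4,0.7],[0,0,0,0,0,0.4,0.7],[0,0,0,0,0,0.4,0.7],[0,0,0,0,0,0.09,0.7],[0,0,0,0,0,0,0.7]]]' 20
python3 -m handwheel '[[[0,0,0,0,0,0,0.2],[0,0,0,0,0,0,0.2],[0,0,0,0,0,0,0.2],[0,0,0,0,0,0,0.2],[0,0,0,0,0,0,0.2],[0,0,0,0,0,0,0.2],[0,0,0,0,0,0,0.2],[0,0,0,0,0,0,0.2]]]' 25
```

```text
t: 8.6
position: [0.6252, 0.0395, 0.1353]
tool_rot: [0.409, -3.113, -0.0]
force: [-0.3, -0.2, -0.3]
width: 0.0643
finger_force: 0.0
t: 9.4
position: [0.6261, 0.0398, 0.1374]
tool_rot: [-0.408, 3.114, 0.001]
force: [-0.1, 1.8, 6.2]
width: 0.0272
finger_force: 25.0
```

```bash
python3 -m handwheel '[[[0,0,0,0,0,0,0.7],[0,0,0,0,0,0,0.7],[0,0,0,0,0,0,0.7],[0,0,0,0,0,0,0.7],[0,0,0,0,0,-0.65,0.7],[0,0,0,0,0,-0.65,0.7],[0,0,0,0,0.8,0,0.7],[0,0,0,0,0.8,0,0.7],[0,0,0,0,0.78,0,0.7],[0,0,0,0,0,0,0.7]]]'
python3 - <<'E'
from h import *
import cv2,pickle
to(.6006,.1312,.137,3.40)
ci=vision.camera_info("wrist"); p,d=vision.grab_frame("wrist"); cv2.imwrite("pics/w3.png",p)
P=[.6012,.0823,.26]
for y in(-.0675,-.0275,.0275,.0675):print(y,proj("wrist",w(P,(.012,y,.163)),ci).round())
E
```

```text
t: 10.4
position: [0.5992, 0.1368, 0.1895]
tool_rot: [-0.419, 3.113, 0.004]
force: [0.6, 0.5, -0.2]
width: 0.0641
finger_force: 0.0
t 10.4 pos [0.5992 0.1368 0.1895] psi -2.874 tilt [0.    0.003] w 0.0641 ff 0.0 F [ 0.6  0.5 -0.2] q [ 0.31  0.65 -1.    1.59  0.57  1.22  1.04]
shares [ 0.   -0.15  1.31] az shares 0.06
-0.0675 [ 72. 242.]
-0.0275 [140. 243.]
0.0275 [234. 243.]
0.0675 [303. 243.]
```

View pics/w3.png

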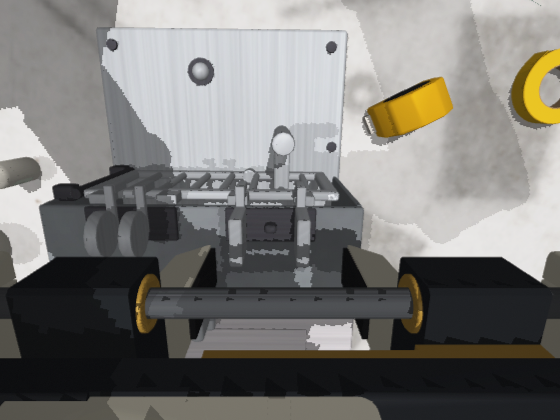

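The square heads are at (235,235) and (304,235), about 5 mm off the finger centre. The round pair at (98,235) and (132,235) is squeezed in. I'll correct the offset and squeeze the square catch.

```bash
python3 -m handwheel '[[[0,0,0.06,0,-0.13,0,0.7],[0,0,0,0,0,0.4,0.7],[0,0,0,0,0,0.4,0.7],[0,0,0,0,0,0.4,0.7],[0,0,0,0,0,0.09,0.7],[0,0,0,0,0,0,0.7]]]' 25
python3 -m handwheel '[[[0,0,0,0,0,0,0.2],[0,0,0,0,0,0,0.2],[0,0,0,0,0,0,0.2],[0,0,0,0,0,0,0.2],[0,0,0,0,0,0,0.2],[0,0,0,0,0,0,0.2],[0,0,0,0,0,0,0.2],[0,0,0,0,0,0,0.2]]]' 25
python3 -c "
from h import *
to(.6006,.1312,.137,3.40)"
```

```text
t: 11.05
position: [0.602, 0.1259, 0.1358]
tool_rot: [0.394, -3.115, 0.0]
force: [0.7, -0.1, 0.3]
width: 0.064
finger_force: 0.0
t: 11.85
position: [0.6016, 0.1315, 0.1378]
tool_rot: [-0.401, 3.115, 0.011]
force: [-1.8, 14.2, -7.8]
width: 0.0272
finger_force: 25.0
t 11.85 pos [0.6016 0.1315 0.1378] psi -2.886 tilt [0.    0.007] w 0.0272 ff 25.0 F [-1.8 14.2 -7.8] q [ 0.31  0.7  -0.96  1.65  0.62  1.13  1.  ]
shares [ 0.03 -0.    0.02] az shares -0.02
```

```bash
python3 -m handwheel '[[[0,0,0,0,0,0,0.7],[0,0,0,0,0,0,0.7],[0,0,0,0,0,0,0.7],[0,0,0,0,0,0,0.7],[0,0,0,0,0,-0.65,0.7],[0,0,0,0,0,-0.95,0.7],[0,0,0,0.75,0.15,0,0.6],[0,0,0,0.75,0.15,0,0.6],[0,0,0,0,0,0,0.6]]]' 30
python3 -m handwheel '[[[0,0,1,0,0,0,0.5],[0,0,1,0,0,0,0.5],[0,0,1,0,0,0,0.5],[0,0,1,0,0,0,0.5],[0,0,1,0,0,0,0.5],[0,0,1,0,0,0,0.5],[0,0,1,0,0,0,0.5],[0,0,1,0,0,0,0.5],[0,0,1,0,0,0,0.5],[0,0,1,0,0,0,0.5],[0,0,1,0,0,0,0.5],[0,0,1,0,0,0,0.5],[0,0,1,0,0,0,0.5],[0,0,1,0,0,0,0.5],[0,0,1,0,0,0,0.5],[0,0,1,0,0,0,0.5],[0,0,1,0,0,0,0.5],[0,0,1,0,0,0,0.5],[0,0,1,0,0,0,0.5],[0,0,1,0,0,0,0.5]]]'
python3 -m handwheel '[[[0,0,0.85,0,0,0,0.5],[0,0,0,0,0,0,0.5],[0,0,0,0,0,0,0.5]]]' >/dev/null
python3 - <<'E'
from h import *
import cv2
to(.5436,.1238,.114,.26)
ci=vision.camera_info("wrist"); p,d=vision.grab_frame("wrist"); cv2.imwrite("pics/w4.png",p)
P=[.6012,.0823,.26]
print(proj("wrist",w(P,(-.045,.055,.15)),ci).round())
E
```

```text
t: 12.75
position: [0.5383, 0.1228, 0.2016]
tool_rot: [0.397, -3.115, 0.003]
force: [-0.4, 0.7, 0.2]
width: 0.0553
finger_force: 0.0
t: 14.75
position: [0.542, 0.1227, 0.2013]
tool_rot: [3.083, 0.604, 0.001]
force: [1.1, -0.9, 0.4]
width: 0.0458
finger_force: 0.0
t 15.05 pos [0.5418 0.1229 0.2012] psi 0.27 tilt [ 0. -0.] w 0.0459 ff 0.0 F [-0.4  0.6 -0. ] q [-0.08  0.37 -0.32  1.76  0.13  1.03 -1.75]
shares [ 0.05 -0.01  2.18] az shares 0.06
[278. 229.]
```

View pics/w4.png

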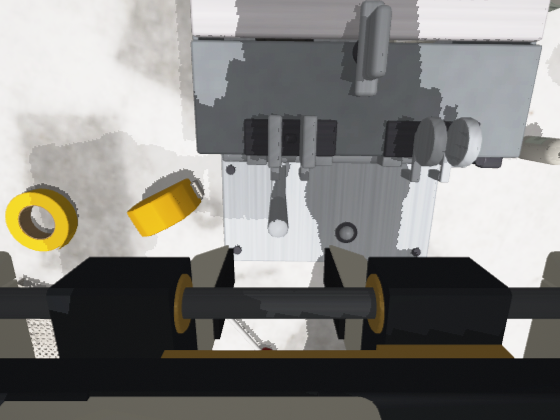

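The post top is at (278,230), where predicted. The turnbutton lies across the lid edge at (372,45), and both catches are squeezed in. I'll descend and grip the post.

```bash
python3 -m handwheel '[[[0,0,0.06,0.05,0,0.5,0.5],[0,0,0,0,0,0.5,0.5],[0,0,0,0,0,0.5,0.5],[0,0,0,0,0,0.5,0.5],[0,0,0,0,0,0.18,0.5],[0,0,0,0,0,0,0.5],[0,0,0,0,0,0,0],[0,0,0,0,0,0,0],[0,0,0,0,0,0,0],[0,0,0,0,0,0,0],[0,0,0,0,0,0,0],[0,0,0,0,0,0,0]]]' 40
python3 - <<'E'
from h import *
to(.5436,.1238,.114,.26)
H=np.array([.6218,-.0106])
o=psi()[0]; v=o["position"][:2]-H; print("r",np.hypot(*v),"ang",np.arctan2(v[1],v[0])-1.838-.26)
# chord step for 0.1 and .05 rad in cage/tool frame (tool x along cage x, y = -cage y), tool rotating with the gate
for dg in(.05,.1):
    c,s=np.cos(dg)-1,np.sin(dg); a=np.array([-.041,.15]); d=np.array([c*a[0]-s*a[1],s*a[0]+c*a[1]]); print(dg,d[0]/.04,-d[1]/.04)
E
```

```text
t: 16.3
position: [0.5436, 0.1241, 0.1143]
tool_rot: [-3.115, -0.403, -0.001]
force: [-1.5, 1.8, 4.6]
width: 0.0129
finger_force: 40.0
t 16.3 pos [0.5436 0.1241 0.1143] psi 0.257 tilt [0.001 0.001] w 0.0129 ff 40.0 F [-1.5  1.8  4.6] q [-0.1   0.47 -0.3   1.85  0.18  0.85 -1.8 ]
shares [-0.    0.01  0.01] az shares -0.02
r 0.1557737974061872 ang -0.0010067161711895256
0.05 -0.18614090166988415 0.05591517202132173
0.1 -0.369254581835582 0.12106363227040204
```

```bash
cat > g.py <<'E'
from h import *
o,M,a=psi(); H=np.array([.6218,-.0106]); v=o["position"][:2]-H
print("t",o["t"],"gate",(np.arctan2(v[1],v[0])-1.838-.26)%(2*np.pi),"r",np.hypot(*v),"psi-.257",a-.257,"F",o["force"].round(1),"w",o["width"],"ff",o["finger_force"],"z",o["position"][2],"qd",abs(o["qvel"]).max().round(3))
E
python3 -m handwheel '[[[0,0,-0.333,-0.186,0.056,0,0],[0,0,-0.333,-0.186,0.056,0,0],[0,0,-0.333,-0.186,0.056,0,0],[0,0,-0.333,-0.186,0.056,0,0],[0,0,-0.333,-0.186,0.056,0,0],[0,0,-0.333,-0.186,0.056,0,0],[0,0,-0.333,-0.186,0.056,0,0],[0,0,-0.333,-0.186,0.056,0,0],[0,0,-0.333,-0.186,0.056,0,0],[0,0,-0.333,-0.186,0.056,0,0]]]' 50
python3 g.py
```

```text
t: 17.3
position: [0.4886, 0.0707, 0.1143]
tool_rot: [-2.917, -1.164, -0.002]
force: [0.6, 4.7, 2.7]
width: 0.0131
finger_force: 50.0
t 17.3 gate 0.4955748517862759 r 0.15607373385238657 psi-.257 0.502421233860727 F [0.6 4.7 2.7] w 0.013059531658743267 ff 50.0007301568985 z 0.11432769409500743 qd 0.551
```

Tracking well, so I'll continue through the detent to about 1.5 rad.

```bash
python3 -m handwheel '[[[0,0,-0.333,-0.186,0.056,0,0],[0,0,-0.333,-0.186,0.056,0,0],[0,0,-0.333,-0.186,0.056,0,0],[0,0,-0.333,-0.186,0.056,0,0],[0,0,-0.333,-0.186,0.056,0,0],[0,0,-0.333,-0.186,0.056,0,0],[0,0,-0.333,-0.186,0.056,0,0],[0,0,-0.333,-0.186,0.056,0,0],[0,0,-0.333,-0.186,0.056,0,0],[0,0,-0.333,-0.186,0.056,0,0],[0,0,-0.333,-0.186,0.056,0,0],[0,0,-0.333,-0.186,0.056,0,0]]]' 50
python3 g.py
python3 -m handwheel '[[[0,0,-0.333,-0.186,0.056,0,0],[0,0,-0.333,-0.186,0.056,0,0],[0,0,-0.333,-0.186,0.056,0,0],[0,0,-0.333,-0.186,0.056,0,0],[0,0,-0.333,-0.186,0.056,0,0],[0,0,-0.333,-0.186,0.056,0,0],[0,0,-0.333,-0.186,0.056,0,0],[0,0,-0.333,-0.186,0.056,0,0],[0,0,-0.333,-0.186,0.056,0,0],[0,0,0,0,0,0,0],[0,0,0,0,0,0,0],[0,0,0,0,0,0,0],[0,0,0,0,0,0,0],[0,0,0,0,0,0,0]]]'
python3 g.py; python3 -c "
import cv2
from cell import vision
cv2.imwrite('pics/s9.png',vision.grab_frame('scene')[0])"
```

```text
t: 18.5
position: [0.4658, -0.0187, 0.1143]
tool_rot: [-2.444, -1.974, -0.001]
force: [-2.4, 3.8, 4.6]
width: 0.0131
finger_force: 50.0
t 18.5 gate 1.0953995883323877 r 0.15621427185159703 psi-.257 1.1016688985609924 F [-2.4  3.8  4.6] w 0.013091084311745915 ff 50.001463294029236 z 0.11428535495123869 qd 0.603
t: 19.9
position: [0.4849, -0.0857, 0.1143]
tool_rot: [1.946, 2.466, 0.0]
force: [-2.0, 2.6, 6.0]
width: 0.013
finger_force: 50.0
t 19.9 gate 1.5454467490059836 r 0.15612849416327287 psi-.257 1.5485333081275172 F [-2.   2.6  6. ] w 0.012979932019359507 ff 50.00126302242279 z 0.1142965080166729 qd 0.001
```

View pics/s9.png

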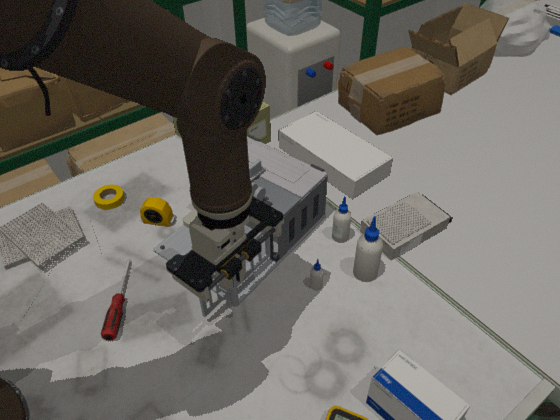

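The gate stands open with its lower edge at about (208,312), held by the gripper. The tape at (157,211) and the bottle at (342,220) haven't moved. Everything is still, so I'm handing in.

```bash
python3 -c "
from cell import robot
print(robot.finish_job())"
```

```text
the job is handed in; nothing more can be done
None
```

I locked the lid with the turnbutton, squeezed the round-headed catch and then the square-headed one, and handed the job in with the post still gripped and the gate standing at about 1.55 rad (89°); no verdict came back.

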